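# Clean an engraving fixture's cover plate and hover it over its screw holes

## Robot

A 6-joint arm with a two-finger parallel gripper is mounted at the origin on the work surface. World frame = base frame: x ahead of the robot, y to its left, z up, the work surface at z = 0. Lengths are in m, angles in degrees, forces in N, time in s.
With the tool pointing down it reaches from about 0.4 to 0.825 m from the base axis. Payload 7 kg.
Tool frame: the origin (TCP) lies midway between the tips of the shut fingers; the grasp point (between the pads) lies r.pinch_z behind it (r.pinch_z is the distance from the TCP to the grasp point, in m); z points along the fingers, y is the line along which they close (so a half turn about z gives the same grasp; the last joint's range is limited). The gripper opens to 88 mm and grips with 3 to 60 N. Pads are 19 mm wide; open, the fingers measure 130 mm over their backs; the gripper's body (78 mm by 193 mm) begins 47 mm behind the grasp point.
Start: joints at [83.772, 20.546, 0.682, 0, -70.136, -16.507], TCP at [0.261, 0.623, 0.198] pointing down, gripper open.
Joint ranges: [-176.03, 176.03], [-82.01, 121.73], [-58.28, 71.71], [-173.87, 95.51], [-174.79, -0.11], [-173.66, 173.66]. Speed limits (degrees/s): [136.94, 136.94, 172.46, 180, 180, 180].

## Interface

Orientations are given as [roll, pitch, yaw] about the fixed x, y, z axes, in that order (R = Rz(yaw) Ry(pitch) Rx(roll)).
In Python, from plant import r, optics, job gives the robot as it stands.
- The arm moves only by the shell command python3 -m crank 'ROWS' [FORCE]. ROWS is JSON, a list of rows, each an object with "xyz": the shift along the tool's x, y, z in units of 30 mm (1.0 is 30 mm), a list of three; "delta_rot": the turn, a rotation vector about the tool's x, y, z in degrees, a list of three; "claw": the closure, from 0 (fully open) to 1 (shut). A call has 1 to 20 rows; each row is the pose to reach, as a shift and turn from the pose commanded when the call began, along the tool's axes at that moment; what a row does not reach only later rows make up. A row lasts 1/8 s, in which the tool goes at most 62.5 mm and 10.7 degrees, less where a joint would pass 70% of its speed; a pose out of reach is approached as far as the arm can. A call with a gripper value outside its range is refused whole. The fingers move at their own pace and stop on an object; FORCE is the grip in N (left out, the last holds). Time passes only in rows, so rows that repeat a pose let the fingers close. It gives the time, the measured TCP pose, the force, the opening and the grip force at its end, in the units of the state.
- r.get_state(): the state, without advancing time (a new reading comes with each control period).
- optics.capture(name): name is "side" or "top" or "wrist"; returns a dict with "img" (400x640x3 uint8, blue, green, red), "fovy" (degrees; the focal length in pixels is half the picture's height over the tangent of half this angle, whatever the lens; pixels are square), "cx", "cy" (the principal point, pixels), "dist" ([k1, k2, p1, p2, k3] as OpenCV has them; the pictures are not rectified), "eye" and "rotation" of the camera in the world; the wrist camera has in their place "hand_eye" (4x4, takes a point from camera to tool coordinates, whose origin is the TCP and whose axes are the flange's). Camera axes: x right, y up, looking along -z (the intrinsics and any distortion apply to the point x, -y, -z); pixel columns grow to the right and rows downward; lengths in m; the calibration is good to about 2 mm. A picture is of the moment at which its call begins: read the wrist's pose just before it. There is no depth.
- job.close_job(): hands the job in; it is judged then, once.
The state is a dict: "time_s": time; "joints": joint angles; "qd": joint speeds; "joint_torque": joint torques, N m; "tcp_pos": TCP position; "eef_rot": TCP orientation; "contact_force": force on the tool from outside, world axes, zero at the start; "moment": the same for the moment, N m; "gripper_width": finger opening in m; "gripper_force": force on a finger pad.
Only numpy, scipy, OpenCV 4.12 (cv2) and the standard library are available. Lean on these libraries where they do the work, as an engineer would, in place of code of your own. Each camera call takes 0.05 s, during which the arm holds its last target. There are 200 camera calls.

## Task

Pick up the loose cover plate by its rib and clean the filings off its edges on the sprung felt bar: press the narrow end with the single hole squarely against the felt so that the bar gives by about 8 mm, back off, turn the plate a quarter turn and press either long side against the felt in the same way. Then hold the plate level above the fixture block, about 15 mm clear of it, with all three holes straight over the matching threaded holes so that screws could be dropped in, and finish while still holding it there without touching the block. Leave the other things on the bench where they are.

Things in the scene. Friction and masses are not known exactly. Their poses are not given: they have to be found in the camera images.
- cover: loose cover plate, bare aluminium, 110 (x) x 70 (y) x 5 mm, 120-240 g, lying flat at the start. Grip rib on its middle: 44 long (x), 16 wide (y), top 33 above the plate's underside; pinch it across the 16, fingertips just above the plate. Three 13 mm through holes: one near the +x end (40, 0), two near the -x end (-40, +-22). Origin: centre of the underside, z up
- cover_hole0 (a point): centre of the cover's single hole, on its underside (cover frame: 40, 0, 0)
- cover_hole1 (a point): centre of one of the cover's paired holes, on its underside (cover frame: -40, 22, 0)
- cover_hole2 (a point): centre of the other paired hole, on the cover's underside (cover frame: -40, -22, 0)
- cover_end (a point): middle of the cover's 70 mm narrow end at the single hole, at mid thickness (cover frame: 55, 0, 2.5)
- cover_left (a point): middle of one 110 mm long side of the cover, mid thickness (cover frame: 0, 35, 2.5)
- cover_right (a point): middle of the other 110 mm long side of the cover, mid thickness (cover frame: 0, -35, 2.5)
- block: fixture block: steel, fixed to the bench, 120 (x) x 80 (y) x 30 mm high, three 6 mm threaded holes, 14 deep, in its top in the cover's pattern: one at (40, 0), two at (-40, +-22). A brass blank 32 across in its middle stands 1.5 above the top. Origin: centre of the underside, z up
- block_hole0 (a point): mouth of the block's single threaded hole, on its top face (block frame: 40, 0, 30)
- block_hole1 (a point): mouth of one of the paired threaded holes (block frame: -40, 22, 30); meets cover_hole1
- block_hole2 (a point): mouth of the other paired threaded hole (block frame: -40, -22, 30); meets cover_hole2
- wiper_face (a point): centre of the grey felt face of the sprung wiper, an upright wooden bar 150 mm wide (y), from 20 to 64 above the bench, on a dark steel base fixed to the bench (base 12 high, backplate 65 high behind the bar). The felt looks to this point's -x, roughly towards the robot; the bar slides back along +x and this point with it; it lies 42 above the bench
- wiper (a joint): how far the wiper bar is pushed back, m: 0 at rest, stop at 0.014; spring 0.5 N per mm, plus 0.75 N to start; it springs forward when let go
- screwdriver: a loose screwdriver lying flat, 150 long, axis along its x (mm); not part of the job, origin on or near its underside's middle
- brass_ring: a loose brass ring lying flat, 26 outside, 20 inside, 7 high (mm); not part of the job, origin on or near its underside's middle
- doming_block: a loose wooden doming block, 60 x 60 x 50 high, with round hollows (mm); not part of the job, origin on or near its underside's middle
- hammer: a loose bench hammer lying flat, 220 long, handle along its x (mm); not part of the job, origin on or near its underside's middle
- spray_bottle: a loose clear glass bottle, 48 across, 110 high (mm); not part of the job, origin on or near its underside's middle
- tin_stack: a loose stack of round clear tins (one piece), 65 across, 88 high (mm); not part of the job, origin on or near its underside's middle
- jar: a loose small jar with a white cap, 52 across, 60 high (mm); not part of the job, origin on or near its underside's middle
There are look-alikes about, which are no part of the job. What is shaped like the part that bears wiper_face but blue is not meant.

How it is judged (in metres and radians):
On the way, in this order (a step that is already met when the one before it is completed fails the run):
1. the held cover's single-hole end is pressed squarely against the felt and pushes the bar back more than 4 mm (value of joint wiper above 0.004 m and contact force between cover and wiper above 0.5 N and contact force between the fingers and cover above 1 N and x of cover_end in the frame of wiper_face between -0.005 and 0.005 m and y of cover_end in the frame of wiper_face between -0.04 and 0.04 m and angle between the x axis of cover and the x axis of wiper_face, either way round below 0.15 rad), for 0.1 s.
2. then the held cover, turned, has a long side pressed squarely against the felt and pushes the bar back more than 4 mm (value of joint wiper above 0.004 m and contact force between cover and wiper above 0.5 N and contact force between the fingers and cover above 1 N and ((x of cover_left in the frame of wiper_face between -0.005 and 0.005 m and y of cover_left in the frame of wiper_face between -0.04 and 0.04 m and angle between the y axis of cover and the x axis of wiper_face, either way round below 0.15 rad) or (x of cover_right in the frame of wiper_face between -0.005 and 0.005 m and y of cover_right in the frame of wiper_face between -0.04 and 0.04 m and angle between the y axis of cover and the x axis of wiper_face, either way round below 0.15 rad))), for 0.1 s.
At the end, for the whole second after the job is handed in: The fingers hold the cover (more than 1 N) at rest, within 0.1 rad of level, not touching the block; each of its three holes is within 3.5 mm sideways of its own threaded hole (single over single) and 6 to 26 mm above the block's top (horizontal distance between cover_hole0 and block_hole0 below 0.0035 m and z of cover_hole0 in the frame of block_hole0 between 0.006 and 0.026 m and horizontal distance between cover_hole1 and block_hole1 below 0.0035 m and z of cover_hole1 in the frame of block_hole1 between 0.006 and 0.026 m and horizontal distance between cover_hole2 and block_hole2 below 0.0035 m and z of cover_hole2 in the frame of block_hole2 between 0.006 and 0.026 m and angle between cover's own z axis and vertical below 0.1 rad and contact force between the fingers and cover above 1 N and contact force between cover and block below 0.1 N and linear speed of cover below 0.02 m/s and angular speed of cover below 0.15 rad/s); the arm keeps its last pose, push and grip.
It fails at once if any of the other things (screwdriver, ring, doming block, hammer, bottle, tins, jar) is shifted by more than 30 mm (distance of any of screwdriver, brass_ring, doming_block, hammer, spray_bottle, tin_stack, jar from where it was at the start of the episode above 0.03 m).
It also fails if it takes over 58 s, if anything falls off the work surface, if the arm or the gripper's body presses on something with over 40 N, if the wrist force passes 120 N, or if a joint passes its speed limit or range.

## Working session

There is one attempt and no reset: what is moved stays moved. The work goes in short steps, Python scripts to look and compute and a shell command to move; the robot and the scene stay as the last step left them, time stands still between calls to the robot, and variables do not carry over. Pictures are saved under pics/ and viewed, at most 10 in all, crops included, and the job is handed in when it is done.

```bash
ls; mkdir -p pics; cat > h.py <<'E'
import numpy as np, cv2
from scipy.spatial.transform import Rotation as Ro
from plant import r, optics, job
def cap(name, tag):
    s=r.get_state(); c=optics.capture(name)
    cv2.imwrite(f'pics/{tag}.png', c['img'])
    f=200/np.tan(np.radians(c['fovy'])/2)
    K=np.array([[f,0,c['cx']],[0,f,c['cy']],[0,0,1]])
    if 'eye' in c:
        R=np.array(c['rotation']); 
        R=R if R.shape==(3,3) else Ro.from_euler('xyz',R,degrees=True).as_matrix()
        e=np.array(c['eye'])
    else:
        T=np.array(c['hand_eye']); Rt=Ro.from_euler('xyz',s['eef_rot'],degrees=True).as_matrix()
        R=Rt@T[:3,:3]; e=Rt@T[:3,3]+np.array(s['tcp_pos'])
    np.savez(f'pics/{tag}.npz',K=K,d=np.array(c['dist'],float),R=R,e=e)
    return c
def ray(tag,uv):
    z=np.load(f'pics/{tag}.npz'); p=cv2.undistortPoints(np.array(uv,float).reshape(-1,1,2),z['K'],z['d']).reshape(-1,2)
    v=np.c_[p[:,0],-p[:,1],-np.ones(len(p))]@z['R'].T
    return z['e'],v
def onz(tag,uv,h):
    e,v=ray(tag,uv); return e+v*((h-e[2])/v[:,2])[:,None]
def proj(tag,P):
    z=np.load(f'pics/{tag}.npz'); q=(np.array(P,float).reshape(-1,3)-z['e'])@z['R']*[1,-1,-1]
    return cv2.projectPoints(q.reshape(-1,1,3),np.zeros(3),np.zeros(3),z['K'],z['d'])[0].reshape(-1,2)
def tri(t1,uv1,t2,uv2):
    out=[]
    for a,b in zip(uv1,uv2):
        A=np.zeros((3,3));B=np.zeros(3);ls=[]
        for t,u in((t1,a),(t2,b)):
            e,v=ray(t,[u]); v=v[0]/np.linalg.norm(v[0]); M=np.eye(3)-np.outer(v,v); A+=M;B+=M@e
            ls.append((M,e))
        x=np.linalg.solve(A,B); out.append(np.r_[x,[np.linalg.norm(M@(x-e)) for M,e in ls][0]*2])
    return np.array(out)
def togo(dst,yaw=None):
    """rows' xyz (30mm units) in current tool axes from the measured pose"""
    s=r.get_state(); Rt=Ro.from_euler('xyz',s['eef_rot'],degrees=True).as_matrix()
    return Rt.T@(np.array(dst)-s['tcp_pos'])/0.03
E
python3 - <<'E'
from h import *
s=r.get_state(); print(s, r.pinch_z)
for n in('side','top','wrist'):
    c=cap(n,n+'0'); z=np.load(f'pics/{n}0.npz'); print(n,c['fovy'],c['dist'],z['e'],z['R'].round(3).tolist())
E
```

```text
pics
{'time_s': 0.0, 'joints': array([ 8.37728363e+01,  2.05916124e+01,  6.33659166e-01, -2.08779429e-02,
       -7.01339376e+01, -1.65078786e+01]), 'qd': array([ 0.00049796,  0.065007  ,  0.00955015,  0.08303535, -0.10722915,
        0.04211702]), 'joint_torque': array([-1.94982560e-03, -5.82724822e+01,  2.93057334e+01,  6.99737146e+00,
        6.99433978e-03, -1.47049059e-04]), 'tcp_pos': array([0.26067414, 0.62206195, 0.19691745]), 'eef_rot': array([ 1.79906320e+02, -7.29566560e-03, -2.27421469e+01]), 'contact_force': array([-0.84376373,  0.00745203,  0.39100775]), 'moment': array([ 0.01533827, -0.00331498,  0.04756074]), 'gripper_force': 0.0, 'gripper_width': 0.08755937465201324} 0.0188
side 50.85825010162022 [0.02781791 0.         0.         0.         0.        ] [-0.0118659  -0.60999658  1.04676272] [[0.746, 0.527, -0.408], [-0.666, 0.574, -0.476], [-0.016, 0.627, 0.779]]
top 47.126502185055486 [-0.07954339  0.          0.          0.          0.        ] [ 0.36246294 -0.01638084  1.25114222] [[0.028, 0.994, -0.106], [-1.0, 0.027, -0.01], [-0.007, 0.106, 0.994]]
wrist 62.77230931394129 [-0.05190531  0.          0.          0.          0.        ] [0.33268148 0.59156655 0.38326051] [[-0.386, 0.882, 0.271], [-0.922, -0.37, -0.111], [0.002, -0.293, 0.956]]
```

View pics/top0.png

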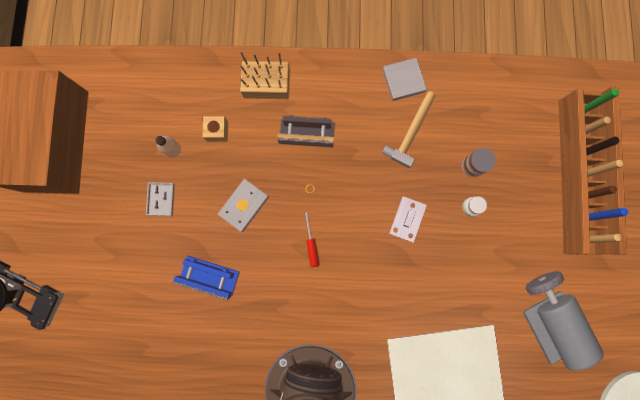

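View pics/side0.png

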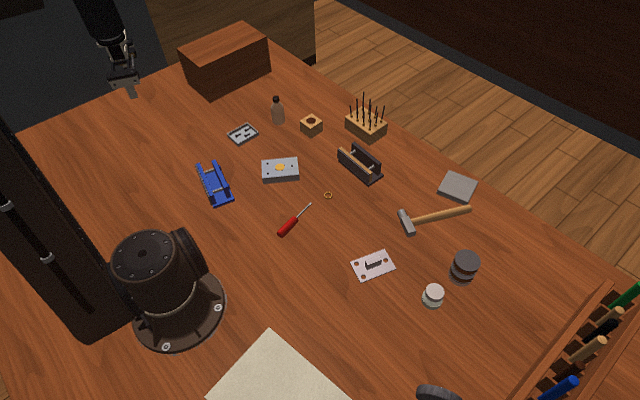

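The top view shows the cover with its rib at (408,219), the block with its brass blank at (243,204), the dark wiper at (306,130) and the blue look-alike at (207,277). The side view has the cover at (373,265), the block at (281,169) and the wiper at (360,163). Next I'll enlarge these.

```bash
python3 - <<'E'
from h import *
T=cv2.imread('pics/top0.png');S=cv2.imread('pics/side0.png')
def cr(I,x,y,w=66,h=50,k=4): return cv2.resize(I[y-h//2:y+h//2,x-w//2:x+w//2],None,fx=k,fy=k,interpolation=cv2.INTER_CUBIC)
a=np.hstack([cr(T,408,219),cr(T,243,204),cr(T,306,130)]);b=np.hstack([cr(S,373,265),cr(S,281,169),cr(S,360,163)])
cv2.imwrite('pics/m.png',np.vstack([a,b]))
for t,c in(('top',(408,219)),('top',(243,204)),('top',(306,135))): print(onz(t+'0',[c],0.02).round(3))
E
```

```text
[[ 0.464 -0.248  0.02 ]]
[[0.493 0.199 0.02 ]]
[[0.688 0.034 0.02 ]]
```

View pics/m.png

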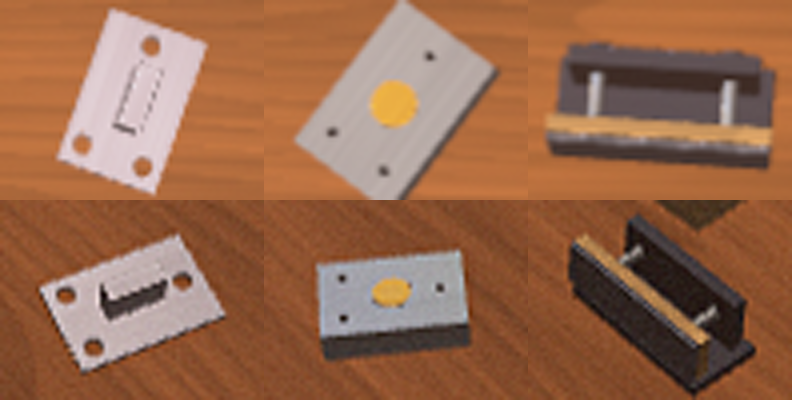

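Top crop: cover single hole is at (151,46) and the pair at (82,145) and (142,167). Block single hole is at (430,57) and the pair at (333,132) and (384,171). The felt's top edge runs (546,127)–(772,143). The same features are clear in the side crops, so I'll triangulate.

```bash
python3 - <<'E'
from h import *
f=lambda P,o,off:(np.array(P,float)-off+.5)/4-.5+o
ct=f([(151,46),(82,145),(142,167)],(375,194),(0,0)); cs=f([(183,281),(66,295),(93,347)],(340,240),(0,200))
bt=f([(430,57),(333,132),(384,171)],(210,179),(264,0)); bs=f([(440,288),(342,278),(343,318)],(248,144),(264,200))
wt=f([(547,127),(772,143)],(273,105),(528,0)); ws=f([(570,245),(697,349)],(327,138),(528,200))
for a,b,h,h2 in((ct,cs,.005,.03),(bt,bs,.03,.03)):
    X=tri('top0',a,'side0',b);print(X.round(4));
    for Y in(X[:,:2],onz('top0',a,h)[:,:2],onz('side0',b,h)[:,:2]):
        m=(Y[1]+Y[2])/2;d=Y[0]-m;print('len',np.linalg.norm(d).round(4),'ctr',((Y[0]+m)/2).round(4),'yaw',np.degrees(np.arctan2(d[1],d[0])).round(2),'pair',np.linalg.norm(Y[1]-Y[2]).round(4))
print(tri('top0',wt,'side0',ws).round(4))
for Y in(onz('top0',wt,.064),onz('side0',ws,.064)):
    d=Y[0]-Y[1];print(Y[:,:2].round(4).tolist(),'len',np.linalg.norm(d),'ctr',Y.mean(0).round(4),'normal yaw',np.degrees(np.arctan2(d[1],d[0]))-90)
s=r.get_state();print(s['joints'].round(1))
E
```

```text
[[ 5.044e-01 -2.642e-01 -0.000e+00  9.000e-04]
 [ 4.350e-01 -2.171e-01  1.000e-03  8.000e-04]
 [ 4.209e-01 -2.583e-01  3.000e-04  3.000e-04]]
len 0.0809 ctr [ 0.4662 -0.2509] yaw -19.1 pair 0.0436
len 0.0804 ctr [ 0.4655 -0.2498] yaw -18.99 pair 0.0434
len 0.0805 ctr [ 0.4643 -0.2527] yaw -19.35 pair 0.0437
[[5.227e-01 1.765e-01 2.750e-02 5.000e-04]
 [4.700e-01 2.399e-01 2.780e-02 1.000e-04]
 [4.445e-01 2.045e-01 2.670e-02 3.000e-04]]
len 0.0799 ctr [0.49   0.1993] yaw -34.93 pair 0.0436
len 0.0794 ctr [0.4896 0.1989] yaw -34.92 pair 0.0437
len 0.08 ctr [0.4888 0.1972] yaw -34.78 pair 0.0445
[[ 0.6705  0.1105  0.0543  0.0065]
 [ 0.6643 -0.0407  0.0548  0.0041]]
[[0.6708, 0.1077], [0.6637, -0.0417]] len 0.1496224980225861 ctr [0.6672 0.033  0.064 ] normal yaw -2.7243554326995394
[[0.6608, 0.1049], [0.6561, -0.0451]] len 0.15014190406963562 ctr [0.6585 0.0299 0.064 ] normal yaw -1.8119822664995127
[ 83.8  20.6   0.6  -0.  -70.1 -16.5]
```

```bash
cat >> h.py <<'E'
def go(x,y,z,yaw):
    s=r.get_state(); d=(yaw-s['eef_rot'][2]+180)%360-180
    print('xyz',togo((x,y,z)).round(3),'rotz',round(-d,2))
E
python3 -c "
from h import *
go(.49,.20,.2,-35)"
```

```text
xyz [12.488 10.025 -0.08 ] rotz 12.26
```

```bash
python3 -m crank '[{"xyz":[12.49,10.02,-0.08],"delta_rot":[0,0,12.26],"claw":0},{"xyz":[12.49,10.02,-0.08],"delta_rot":[0,0,12.26],"claw":0},{"xyz":[12.49,10.02,-0.08],"delta_rot":[0,0,12.26],"claw":0},{"xyz":[12.49,10.02,-0.08],"delta_rot":[0,0,12.26],"claw":0},{"xyz":[12.49,10.02,-0.08],"delta_rot":[0,0,12.26],"claw":0},{"xyz":[12.49,10.02,-0.08],"delta_rot":[0,0,12.26],"claw":0},{"xyz":[12.49,10.02,-0.08],"delta_rot":[0,0,12.26],"claw":0},{"xyz":[12.49,10.02,-0.08],"delta_rot":[0,0,12.26],"claw":0},{"xyz":[12.49,10.02,-0.08],"delta_rot":[0,0,12.26],"claw":0},{"xyz":[12.49,10.02,-0.08],"delta_rot":[0,0,12.26],"claw":0},{"xyz":[12.49,10.02,-0.08],"delta_rot":[0,0,12.26],"claw":0},{"xyz":[12.49,10.02,-0.08],"delta_rot":[0,0,12.26],"claw":0}]'
python3 - <<'E'
from h import *
cap('wrist','wb'); s=r.get_state(); print(s['tcp_pos'],s['eef_rot'])
print(proj('wb',[[.523,.1765,.03],[.47,.24,.03],[.4445,.2045,.03],[.671,.108,.064],[.664,-.042,.064]]).round(1))
go(.60,.03,.2,-2.3); go(.466,-.251,.16,-19.1)
E
```

```text
time_s: 1.65
tcp_pos: [0.4899, 0.2013, 0.2002]
eef_rot: [180.0, 0.0, -34.9]
contact_force: [-0.8, -0.8, 0.2]
gripper_width: 0.0873
gripper_force: 0.0
[0.48996722 0.20122977 0.20024305] [ 1.79997661e+02  1.39699294e-03 -3.49166177e+01]
[[ 327.6  138.4]
 [ 308.6  209. ]
 [ 346.8  209.5]
 [ 294.4  -45.2]
 [ 447.4 -148.6]]
xyz [6.274 2.581 0.008] rotz -32.62
xyz [ 7.973 12.818  1.342] rotz -15.82
```

View pics/wb.png

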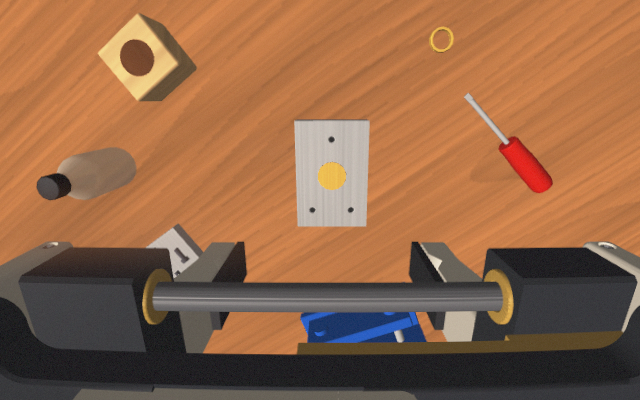

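The wrist view shows the block holes at about (331,139), (312,210) and (350,210), a few px from my prediction. I'll refine them while moving on to view the wiper.

```bash
cat >> h.py <<'E'
def blobs(tag,guess,w=9,dark=True):
    g=cv2.cvtColor(cv2.imread(f'pics/{tag}.png'),cv2.COLOR_BGR2GRAY).astype(float); out=[]
    for u,v in guess:
        x0,y0=int(u)-w,int(v)-w; p=g[y0:y0+2*w+1,x0:x0+2*w+1]; b=np.median(p)
        m=np.clip((b-p)-0.3*(b-p.min()),0,None); yy,xx=np.mgrid[0:2*w+1,0:2*w+1]
        out.append((x0+(m*xx).sum()/m.sum(),y0+(m*yy).sum()/m.sum()))
    return np.array(out)
def fit(Y):
    m=(Y[1]+Y[2])/2;d=Y[0]-m
    print('len',np.linalg.norm(d).round(4),'ctr',((Y[0]+m)/2).round(4),'yaw',np.degrees(np.arctan2(d[1],d[0])).round(2),'pair',np.linalg.norm(Y[1]-Y[2]).round(4))
E
python3 - <<'E'
from h import *
b=blobs('wb',[(331,139),(312,210),(350,210)]); print(b.round(1))
fit(onz('wb',b,.03)[:,:2])
f=lambda P,o,off:(np.array(P,float)-off+.5)/4-.5+o
bt=f([(430,57),(333,132),(384,171)],(210,179),(264,0)); bs=f([(440,288),(342,278),(343,318)],(248,144),(264,200))
for t,c in(('top0',bt),('side0',bs)): X=tri('wb',b,t,c);print(X.round(4))
E
python3 -m crank '[{"xyz":[6.27,2.58,0],"delta_rot":[0,0,-32.6],"claw":0},{"xyz":[6.27,2.58,0],"delta_rot":[0,0,-32.6],"claw":0},{"xyz":[6.27,2.58,0],"delta_rot":[0,0,-32.6],"claw":0},{"xyz":[6.27,2.58,0],"delta_rot":[0,0,-32.6],"claw":0},{"xyz":[6.27,2.58,0],"delta_rot":[0,0,-32.6],"claw":0},{"xyz":[6.27,2.58,0],"delta_rot":[0,0,-32.6],"claw":0},{"xyz":[6.27,2.58,0],"delta_rot":[0,0,-32.6],"claw":0}]'
python3 - <<'E'
from h import *
cap('wrist','ww'); s=r.get_state(); print(s['tcp_pos'],s['eef_rot'])
go(.466,-.251,.15,-19.1)
E
```

```text
[[331.  139.1]
 [311.9 209.6]
 [350.2 209.5]]
len 0.0797 ctr [0.4875 0.1966] yaw -34.69 pair 0.0438
[[0.521  0.1739 0.0409 0.0013]
 [0.469  0.2368 0.0373 0.0023]
 [0.4442 0.2015 0.0367 0.0022]]
[[5.207e-01 1.736e-01 3.140e-02 7.000e-04]
 [4.679e-01 2.366e-01 3.210e-02 5.000e-04]
 [4.425e-01 2.011e-01 3.090e-02 1.000e-04]]
time_s: 2.58
tcp_pos: [0.5997, 0.0302, 0.2004]
eef_rot: [-180.0, -0.0, -2.3]
contact_force: [-0.3, -0.3, 0.0]
gripper_width: 0.0877
gripper_force: 0.0
[0.5996866  0.03022965 0.20049947] [-1.79988137e+02 -1.74597023e-02 -2.32412024e+00]
xyz [-4.073  9.548  1.68 ] rotz 16.78
```

View pics/ww.png

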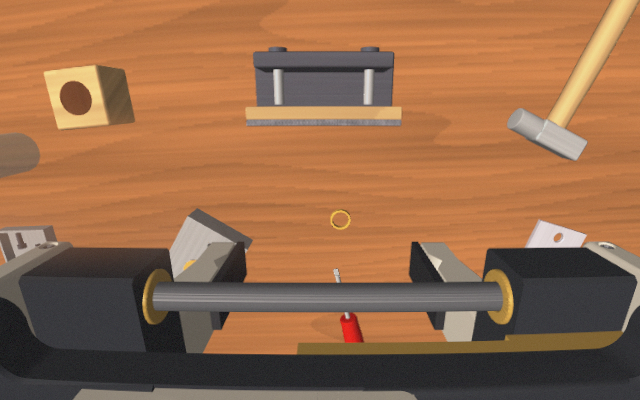

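The wiper bar is straight ahead. The felt front edge runs from about (247,125) to (401,125), with the wood strip at rows 107–120. The cover is partly visible at bottom right.

```bash
python3 - <<'E'
from h import *
g=cv2.imread('pics/ww.png')
print(g[104:132:1,[260,320,390]].tolist())
Y=onz('ww',[(246.5,125.5),(401,125.5)],.064);d=Y[0]-Y[1];print(Y.round(4).tolist(),'len',np.linalg.norm(d),'ctr',Y.mean(0).round(4),'nyaw',np.degrees(np.arctan2(d[1],d[0]))-90)
E
python3 -m crank '[{"xyz":[-4.07,9.55,1.68],"delta_rot":[0,0,16.8],"claw":0},{"xyz":[-4.07,9.55,1.68],"delta_rot":[0,0,16.8],"claw":0},{"xyz":[-4.07,9.55,1.68],"delta_rot":[0,0,16.8],"claw":0},{"xyz":[-4.07,9.55,1.68],"delta_rot":[0,0,16.8],"claw":0},{"xyz":[-4.07,9.55,1.68],"delta_rot":[0,0,16.8],"claw":0},{"xyz":[-4.07,9.55,1.68],"delta_rot":[0,0,16.8],"claw":0},{"xyz":[-4.07,9.55,1.68],"delta_rot":[0,0,16.8],"claw":0},{"xyz":[-4.07,9.55,1.68],"delta_rot":[0,0,16.8],"claw":0},{"xyz":[-4.07,9.55,1.68],"delta_rot":[0,0,16.8],"claw":0}]'
python3 - <<'E'
from h import *
cap('wrist','wc'); s=r.get_state(); print(s['tcp_pos'],s['eef_rot'])
print(proj('wc',[[.5044,-.264,.005],[.435,-.217,.005],[.421,-.2585,.005]]).round(1))
E
```

```text
[[[102, 97, 103], [99, 93, 98], [90, 84, 89]], [[97, 96, 102], [100, 101, 107], [89, 88, 94]], [[98, 122, 151], [104, 139, 174], [97, 126, 158]], [[112, 171, 218], [110, 170, 217], [119, 181, 226]], [[115, 176, 222], [116, 175, 220], [122, 186, 229]], [[114, 177, 222], [115, 174, 220], [117, 182, 227]], [[117, 179, 224], [115, 174, 220], [121, 186, 229]], [[118, 179, 224], [114, 174, 220], [123, 186, 229]], [[116, 178, 224], [114, 174, 220], [120, 185, 228]], [[116, 179, 225], [113, 173, 220], [118, 181, 227]], [[118, 179, 225], [116, 174, 221], [121, 184, 227]], [[117, 180, 225], [114, 176, 222], [119, 182, 226]], [[118, 182, 227], [116, 176, 222], [120, 181, 227]], [[120, 183, 228], [118, 178, 224], [119, 182, 227]], [[113, 170, 216], [107, 161, 209], [111, 173, 219]], [[116, 142, 174], [119, 137, 160], [120, 147, 179]], [[132, 130, 138], [129, 126, 136], [132, 131, 139]], [[140, 138, 144], [135, 135, 143], [132, 132, 139]], [[145, 145, 151], [142, 142, 150], [137, 134, 141]], [[140, 140, 148], [134, 132, 138], [136, 135, 142]], [[131, 132, 140], [128, 129, 135], [141, 140, 146]], [[100, 109, 132], [94, 106, 132], [109, 114, 137]], [[74, 116, 175], [74, 118, 181], [73, 108, 162]], [[76, 129, 203], [73, 124, 195], [69, 114, 180]], [[76, 129, 203], [75, 124, 196], [69, 118, 185]], [[78, 131, 207], [74, 123, 192], [69, 116, 185]], [[81, 132, 208], [73, 119, 190], [71, 118, 186]], [[77, 127, 206], [72, 118, 189], [68, 116, 185]]]
[[0.6597, 0.1056, 0.064], [0.6536, -0.0435, 0.064]] len 0.14917382583850122 ctr [0.6567 0.031  0.064 ] nyaw -2.3458858066346977
time_s: 3.75
tcp_pos: [0.4668, -0.2509, 0.1501]
eef_rot: [-180.0, -0.0, -19.1]
contact_force: [-0.1, 0.1, 0.6]
gripper_width: 0.0876
gripper_force: 0.0
[ 0.4667056  -0.25099367  0.15004075] [-1.79996309e+02 -2.00992408e-02 -1.90867222e+01]
[[326.7 142.4]
 [306.5 218.5]
 [347.3 218.2]]
```

View pics/wc.png

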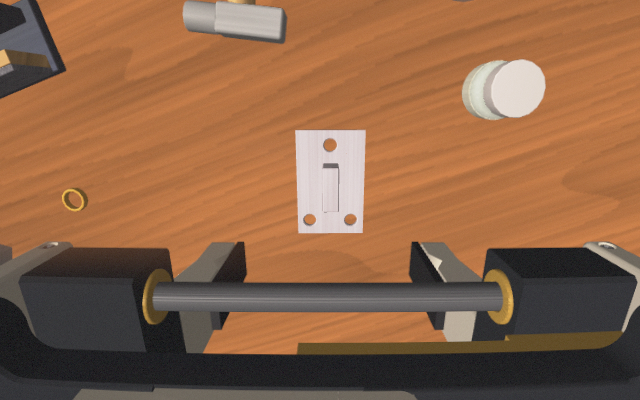

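The wrist view shows the cover centred ahead. The single hole is at (329.5,145) and the pair at (309.5,219.5) and (350,219.5). The rib runs along columns 322–339, aligned with the tool.

```bash
python3 - <<'E'
from h import *
b=blobs('wc',[(329.5,145),(309.5,219.5),(350,219.5)],9); print(b.round(1))
Y=onz('wc',b,.004)[:,:2]; fit(Y)
f=lambda P,o,off:(np.array(P,float)-off+.5)/4-.5+o
ct=f([(151,46),(82,145),(142,167)],(375,194),(0,0)); cs=f([(183,281),(66,295),(93,347)],(340,240),(0,200))
for t,c in(('top0',ct),('side0',cs)): print(tri('wc',b,t,c).round(4))
c=((Y[1]+Y[2])/2+Y[0])/2; go(c[0],c[1],.009,-19.1); go(.466,-.2505,.009,-19.1)
E
```

```text
[[329.1 144.6]
 [308.5 219.8]
 [349.5 219.7]]
len 0.0804 ctr [ 0.4634 -0.2523] yaw -19.05 pair 0.0442
[[ 0.5025 -0.2643  0.0035  0.0032]
 [ 0.4336 -0.2174  0.0043  0.0027]
 [ 0.4197 -0.2588  0.0053  0.0034]]
[[ 5.018e-01 -2.659e-01  5.700e-03  8.000e-04]
 [ 4.333e-01 -2.189e-01  5.900e-03  4.000e-04]
 [ 4.188e-01 -2.602e-01  5.500e-03  1.000e-04]]
xyz [-0.09   0.078  4.701] rotz 0.01
xyz [-0.029 -0.008  4.701] rotz 0.01
```

```bash
python3 -m crank '[{"xyz":[-0.06,0.04,1.5],"delta_rot":[0,0,0],"claw":0},{"xyz":[-0.06,0.04,3],"delta_rot":[0,0,0],"claw":0},{"xyz":[-0.06,0.04,4],"delta_rot":[0,0,0],"claw":0},{"xyz":[-0.06,0.04,4.5],"delta_rot":[0,0,0],"claw":0},{"xyz":[-0.06,0.04,4.7],"delta_rot":[0,0,0],"claw":0},{"xyz":[-0.06,0.04,4.7],"delta_rot":[0,0,0],"claw":0},{"xyz":[-0.06,0.04,4.7],"delta_rot":[0,0,0],"claw":0.5},{"xyz":[-0.06,0.04,4.7],"delta_rot":[0,0,0],"claw":1},{"xyz":[-0.06,0.04,4.7],"delta_rot":[0,0,0],"claw":1},{"xyz":[-0.06,0.04,4.7],"delta_rot":[0,0,0],"claw":1},{"xyz":[-0.06,0.04,4.7],"delta_rot":[0,0,0],"claw":1},{"xyz":[-0.06,0.04,4.7],"delta_rot":[0,0,0],"claw":1},{"xyz":[-0.06,0.04,4.7],"delta_rot":[0,0,0],"claw":1},{"xyz":[-0.06,0.04,4.7],"delta_rot":[0,0,0],"claw":1}]' 35
```

```text
time_s: 5.55
tcp_pos: [0.4639, -0.2525, 0.0088]
eef_rot: [180.0, 0.0, -19.2]
contact_force: [0.4, -0.1, 1.1]
gripper_width: 0.0133
gripper_force: 0.0
```

```bash
python3 -m crank '[{"xyz":[0,0,0],"delta_rot":[0,0,0],"claw":1},{"xyz":[0,0,0],"delta_rot":[0,0,0],"claw":1},{"xyz":[0,0,0],"delta_rot":[0,0,0],"claw":1}]' 35; python3 - <<'E'
from h import *
cap('wrist','g1');cap('side','g1s'); I=cv2.imread('pics/g1.png'); J=cv2.imread('pics/g1s.png')
cv2.imwrite('pics/g1m.png',np.hstack([I[60:400,160:500],cv2.resize(J[200:320,310:430],(340,340))]))
E
```

```text
time_s: 5.92
tcp_pos: [0.4639, -0.2525, 0.0088]
eef_rot: [180.0, 0.0, -19.2]
contact_force: [-0.2, 0.0, -0.2]
gripper_width: 0.0004
gripper_force: 0.0
```

View pics/g1m.png

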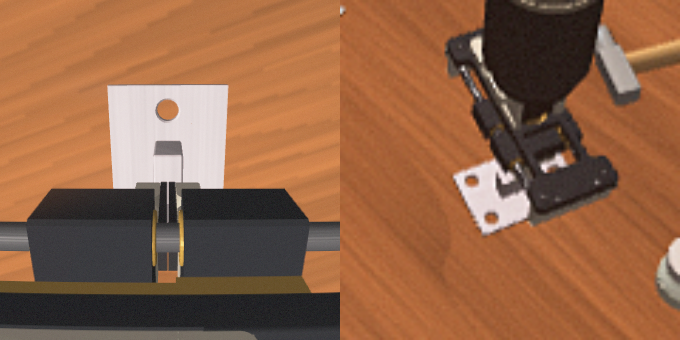

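The crops show the cover not moved: side-view pair holes are at about (357,263.5) and (363,276.5), as before. The fingers are fully shut, yet the rib's end is visible ahead of them. I'll check where TCP, pinch point and rib project.

```bash
python3 - <<'E'
from h import *
s=r.get_state(); print(s['gripper_width'],s['tcp_pos'],s['joints'].round(1)); t=np.array(s['tcp_pos'])
P=[t,t+[0,0,.0188],t+[0,0,.05]]
for a in('g1','g1s'): print(proj(a,P).round(0).tolist())
R=Ro.from_euler('z',-19.1,degrees=True)
c=np.array([.4645,-.2515,0])
B=[(40,0,5),(22,8,33),(22,-8,33),(-22,8,33),(-22,-8,33)]
Q=R.apply(np.array(B)/1e3)+c
for a in('wc','g1','g1s'): print(a,proj(a,Q).round(0).tolist())
I=cv2.imread('pics/g1.png'); J=cv2.imread('pics/g1s.png');W=cv2.imread('pics/wc.png')
k=lambda X,n:cv2.resize(X,(n,400),interpolation=cv2.INTER_CUBIC)
cv2.imwrite('pics/g1n.png',np.hstack([k(I[190:340,290:370],213),k(J[215:295,340:430],450),k(W[125:235,290:370],136*2-136)]))
E
```

```text
0.0007249124478724768 [ 0.46396016 -0.25250811  0.00887402] [ -7.3  18.6 -31.    0.  -40.3  78.1]
[[326.0, 235.0], [326.0, 248.0], [326.0, 277.0]]
[[372.0, 264.0], [373.0, 261.0], [374.0, 255.0]]
wc [[328.0, 144.0], [319.0, 167.0], [337.0, 167.0], [320.0, 212.0], [336.0, 212.0]]
g1 [[324.0, 170.0], [309.0, 214.0], [339.0, 214.0], [310.0, 288.0], [338.0, 288.0]]
g1s [[385.0, 260.0], [379.0, 254.0], [381.0, 259.0], [364.0, 260.0], [367.0, 265.0]]
```

View pics/g1n.png

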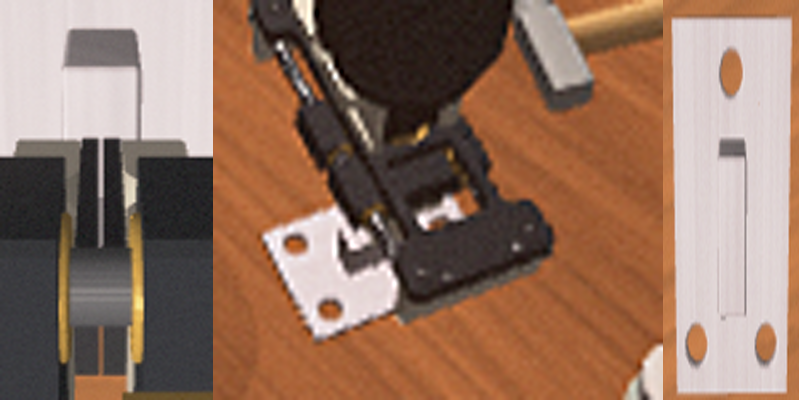

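The tips look shut above the rib rather than beside it: the fingertip ends are at row 242, where I'd expect about 221. I'll check whether the palm's projected height in the side view agrees.

```bash
python3 - <<'E'
from h import *
s=r.get_state(); t=np.array(s['tcp_pos']); Rt=Ro.from_euler('xyz',s['eef_rot'],degrees=True)
print([a for a in dir(r) if a[0]!='_'])
for dz in(0,.02,.03):
    P=[(x,97e-3,-.0658-dz) for x in(-.039,.039)]+[(x,97e-3,-.0658-dz) for x in()]
    print('palm',dz,proj('g1s',Rt.apply(P)+t).round(0).tolist())
for tag in('g1','wc'):
  z=np.load(f'pics/{tag}.npz')
  for dz in(0,.01,.02,.03):
    T=t if tag=='g1' else np.array([.46671,-.25099,.15004])
    y=0 if tag=='g1' else .044
    print(tag,'tip',dz,proj(tag,Rt.apply([(.0095,y,-dz),(.0095,-y,-dz)])+T).round(0).tolist())
E
```

```text
['Unreachable', 'get_state', 'pinch_z']
palm 0 [[378.0, 288.0], [405.0, 277.0]]
palm 0.02 [[379.0, 284.0], [406.0, 273.0]]
palm 0.03 [[379.0, 282.0], [407.0, 271.0]]
g1 tip 0 [[326.0, 221.0], [326.0, 221.0]]
g1 tip 0.01 [[326.0, 227.0], [326.0, 227.0]]
g1 tip 0.02 [[326.0, 234.0], [326.0, 234.0]]
g1 tip 0.03 [[326.0, 241.0], [326.0, 241.0]]
wc tip 0 [[399.0, 221.0], [254.0, 221.0]]
wc tip 0.01 [[403.0, 227.0], [250.0, 227.0]]
wc tip 0.02 [[407.0, 234.0], [246.0, 233.0]]
wc tip 0.03 [[411.0, 241.0], [242.0, 241.0]]
```

Both the finger columns and rows in the wrist picture, and the palm in the side view, say the same thing. The real tips sit about 30 mm behind the reported TCP, so they closed above the rib. I'll open, go down 20 mm and watch the force.

```bash
python3 -m crank '[{"xyz":[0,0,0],"delta_rot":[0,0,0],"claw":0},{"xyz":[0,0,0],"delta_rot":[0,0,0],"claw":0},{"xyz":[0,0,0],"delta_rot":[0,0,0],"claw":0},{"xyz":[0,0,0],"delta_rot":[0,0,0],"claw":0},{"xyz":[0,0,0.2],"delta_rot":[0,0,0],"claw":0},{"xyz":[0,0,0.4],"delta_rot":[0,0,0],"claw":0},{"xyz":[0,0,0.6],"delta_rot":[0,0,0],"claw":0},{"xyz":[0,0,0.6],"delta_rot":[0,0,0],"claw":0}]'
```

```text
time_s: 7.02
tcp_pos: [0.4634, -0.2524, -0.0099]
eef_rot: [180.0, 0.1, -19.2]
contact_force: [-0.2, 0.3, 0.2]
gripper_width: 0.0753
gripper_force: 0.0
```

```bash
python3 - <<'E'
from h import *
cap('wrist','g2');cap('side','g2s'); I=cv2.imread('pics/g2.png'); J=cv2.imread('pics/g2s.png')
s=r.get_state();print(s['gripper_width'],s['tcp_pos'],s['contact_force'])
cv2.imwrite('pics/g2m.png',np.hstack([I[150:400,190:470],cv2.resize(J[190:310,330:430],(208*1,250))]))
E
```

```text
0.08268896069633798 [ 0.46391269 -0.25248822 -0.00926652] [-0.36592043 -0.72369699 -0.81130768]
```

View pics/g2m.png

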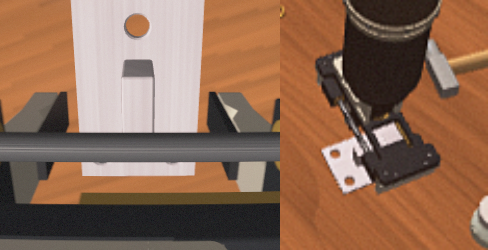

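The TCP is at z = -9 mm with no contact, which confirms the offset, and the fingers straddle the plate with the rib centred between them. I'll go down another 10 mm and close.

```bash
python3 -m crank '[{"xyz":[0,0,0.15],"delta_rot":[0,0,0],"claw":0},{"xyz":[0,0,0.33],"delta_rot":[0,0,0],"claw":0},{"xyz":[0,0,0.33],"delta_rot":[0,0,0],"claw":0.5},{"xyz":[0,0,0.33],"delta_rot":[0,0,0],"claw":1},{"xyz":[0,0,0.33],"delta_rot":[0,0,0],"claw":1},{"xyz":[0,0,0.33],"delta_rot":[0,0,0],"claw":1},{"xyz":[0,0,0.33],"delta_rot":[0,0,0],"claw":1},{"xyz":[0,0,0.33],"delta_rot":[0,0,0],"claw":1},{"xyz":[0,0,0.33],"delta_rot":[0,0,0],"claw":1},{"xyz":[0,0,0.33],"delta_rot":[0,0,0],"claw":1},{"xyz":[0,0,0.33],"delta_rot":[0,0,0],"claw":1},{"xyz":[0,0,0.33],"delta_rot":[0,0,0],"claw":1}]' 35
```

```text
time_s: 8.62
tcp_pos: [0.4639, -0.2525, -0.019]
eef_rot: [180.0, 0.0, -19.2]
contact_force: [0.2, 0.5, -0.4]
gripper_width: 0.0159
gripper_force: 35.0
```

```bash
python3 -c "
from h import *
go(.464,-.2525,.06,-19.2);go(.586,.034,.06,-2.3);go(.586,.034,.0205,-2.3)"
```

```text
xyz [ 3.000e-03 -2.000e-03 -2.634e+00] rotz 0.01
xyz [  0.704 -10.358  -2.635] rotz -16.89
xyz [  0.704 -10.358  -1.318] rotz -16.89
```

```bash
python3 -m crank '[{"xyz":[0,0,-0.7],"delta_rot":[0,0,0],"claw":1},{"xyz":[0,0,-1.8],"delta_rot":[0,0,0],"claw":1},{"xyz":[0,0,-2.63],"delta_rot":[0,0,0],"claw":1},{"xyz":[0.1,-1.5,-2.63],"delta_rot":[0,0,-3],"claw":1},{"xyz":[0.2,-3,-2.63],"delta_rot":[0,0,-6],"claw":1},{"xyz":[0.3,-4.5,-2.63],"delta_rot":[0,0,-9],"claw":1},{"xyz":[0.4,-6,-2.63],"delta_rot":[0,0,-12],"claw":1},{"xyz":[0.5,-7.5,-2.63],"delta_rot":[0,0,-15],"claw":1},{"xyz":[0.6,-9,-2.63],"delta_rot":[0,0,-16.9],"claw":1},{"xyz":[0.7,-10.1,-2.3],"delta_rot":[0,0,-16.9],"claw":1},{"xyz":[0.7,-10.36,-1.8],"delta_rot":[0,0,-16.9],"claw":1},{"xyz":[0.7,-10.36,-1.4],"delta_rot":[0,0,-16.9],"claw":1},{"xyz":[0.7,-10.36,-1.32],"delta_rot":[0,0,-16.9],"claw":1},{"xyz":[0.7,-10.36,-1.32],"delta_rot":[0,0,-16.9],"claw":1}]'
python3 - <<'E'
from h import *
s=r.get_state(); t=np.array(s['tcp_pos']);print(t,s['eef_rot'],s['gripper_force'])
cap('wrist','p1');cap('side','p1s')
Rt=Ro.from_euler('xyz',s['eef_rot'],degrees=True)
# predicted pixels: single hole on plate top, end edge, felt top edge
P=Rt.apply([(.04,0,-.024),(.055,0,-.024),(.055,.03,-.024),(.055,-.03,-.024)])+t
print(proj('p1',P).round(1).tolist()); q=proj('p1',[[.6567,.031,.064]]);print(q.round(1))
g=cv2.cvtColor(cv2.imread('pics/p1.png'),cv2.COLOR_BGR2GRAY)
for u in(300,326,350): print(u,g[95:185,u].tolist())
E
```

```text
time_s: 10.38
tcp_pos: [0.5856, 0.0332, 0.0205]
eef_rot: [180.0, 0.0, -2.3]
contact_force: [-0.1, -0.3, -1.5]
gripper_width: 0.0161
gripper_force: 35.0
[0.58560307 0.03318791 0.0205227 ] [ 1.79982120e+02  2.60907578e-02 -2.34917300e+00] 34.99717175960541
[[326.8, 180.5], [326.8, 150.9], [387.3, 151.0], [266.2, 151.0]]
[[325.  119.5]]
300 [181, 182, 184, 183, 184, 183, 185, 184, 163, 119, 104, 132, 130, 135, 134, 136, 139, 143, 140, 135, 135, 130, 123, 107, 111, 128, 138, 142, 138, 140, 139, 141, 140, 139, 137, 136, 134, 134, 135, 135, 135, 139, 140, 137, 140, 138, 138, 137, 135, 132, 133, 133, 134, 133, 133, 131, 129, 182, 207, 210, 210, 208, 210, 210, 210, 210, 209, 212, 212, 210, 213, 209, 211, 211, 210, 211, 210, 211, 211, 213, 211, 212, 211, 213, 212, 213, 213, 214, 214, 211]
326 [178, 180, 183, 180, 182, 185, 183, 180, 160, 117, 103, 123, 126, 125, 130, 134, 136, 133, 129, 121, 117, 115, 112, 101, 107, 131, 137, 138, 137, 135, 138, 138, 138, 132, 134, 134, 133, 134, 138, 135, 139, 138, 139, 138, 136, 138, 134, 133, 133, 133, 133, 133, 130, 130, 130, 132, 129, 210, 218, 218, 219, 217, 217, 219, 219, 218, 217, 218, 217, 221, 219, 220, 168, 144, 129, 125, 126, 129, 128, 129, 128, 135, 136, 135, 135, 137, 135, 134, 136, 132]
350 [176, 178, 178, 179, 181, 181, 181, 176, 156, 121, 111, 140, 142, 139, 138, 135, 130, 127, 128, 131, 135, 135, 126, 109, 106, 128, 135, 135, 136, 134, 134, 132, 133, 128, 131, 131, 133, 135, 136, 136, 138, 136, 134, 134, 133, 135, 132, 132, 132, 130, 132, 129, 132, 128, 127, 130, 131, 209, 218, 215, 217, 217, 217, 217, 218, 216, 219, 216, 216, 216, 216, 216, 219, 217, 218, 217, 218, 217, 217, 217, 217, 217, 217, 216, 217, 218, 218, 217, 216, 216]
```

The cover edge in the wrist view is at row 152 (predicted 151) and square to the felt, with a gap of about 16 mm. I'll press 24 mm forward.

```bash
python3 -m crank '[{"xyz":[0.25,0,0],"delta_rot":[0,0,0],"claw":1},{"xyz":[0.45,0,0],"delta_rot":[0,0,0],"claw":1},{"xyz":[0.55,0,0],"delta_rot":[0,0,0],"claw":1},{"xyz":[0.65,0,0],"delta_rot":[0,0,0],"claw":1},{"xyz":[0.75,0,0],"delta_rot":[0,0,0],"claw":1},{"xyz":[0.8,0,0],"delta_rot":[0,0,0],"claw":1},{"xyz":[0.8,0,0],"delta_rot":[0,0,0],"claw":1},{"xyz":[0.8,0,0],"delta_rot":[0,0,0],"claw":1}]'
```

```text
time_s: 11.48
tcp_pos: [0.6094, 0.0331, 0.0203]
eef_rot: [180.0, 0.1, -2.3]
contact_force: [-4.1, 0.0, -0.8]
gripper_width: 0.0161
gripper_force: 35.0
```

```bash
python3 -m crank '[{"xyz":[0.05,0,0],"delta_rot":[0,0,0],"claw":1},{"xyz":[0.05,0,0],"delta_rot":[0,0,0],"claw":1},{"xyz":[0.05,0,0],"delta_rot":[0,0,0],"claw":1},{"xyz":[0.05,0,0],"delta_rot":[0,0,0],"claw":1}]'
python3 - <<'E'
from h import *
F=[];
for i in range(4): F.append(r.get_state()['contact_force']); cap('wrist','p2')
print(np.array(F).round(2).tolist())
g=cv2.cvtColor(cv2.imread('pics/p2.png'),cv2.COLOR_BGR2GRAY)
for u in(285,326,365): print(u,g[125:165,u].tolist())
print(r.get_state()['tcp_pos'])
E
```

```text
time_s: 11.98
tcp_pos: [0.611, 0.033, 0.0204]
eef_rot: [180.0, 0.0, -2.3]
contact_force: [-6.0, 1.0, -1.1]
gripper_width: 0.0158
gripper_force: 35.0
[[-5.97, 0.97, -1.08], [-5.13, 0.58, -0.71], [-5.79, 0.48, -1.52], [-5.08, 1.07, -1.11]]
285 [184, 184, 185, 185, 186, 185, 186, 184, 183, 183, 185, 187, 184, 187, 187, 188, 190, 189, 167, 112, 127, 138, 143, 140, 141, 140, 144, 145, 146, 140, 137, 136, 115, 135, 212, 219, 220, 220, 219, 219]
326 [184, 183, 184, 183, 182, 181, 184, 182, 181, 182, 184, 184, 184, 185, 187, 185, 186, 185, 159, 111, 109, 116, 123, 124, 133, 143, 142, 142, 132, 121, 116, 117, 103, 135, 217, 222, 222, 224, 224, 222]
365 [181, 183, 183, 183, 181, 183, 180, 178, 179, 180, 178, 179, 182, 182, 183, 185, 183, 187, 162, 116, 113, 125, 125, 133, 133, 130, 132, 140, 143, 146, 144, 137, 118, 141, 216, 222, 222, 221, 221, 223]
[0.61098846 0.03297505 0.0203524 ]
```

The force is about 5 N, so the bar has given roughly 8–9 mm and step 1 is held. Next I'll back off and make the quarter turn.

```bash
python3 -m crank '[{"xyz":[-0.3,0,0],"delta_rot":[0,0,0],"claw":1},{"xyz":[-1,0,0],"delta_rot":[0,0,0],"claw":1},{"xyz":[-1.8,0,0],"delta_rot":[0,0,0],"claw":1},{"xyz":[-1.8,0,0],"delta_rot":[0,0,10],"claw":1},{"xyz":[-1.8,0,0],"delta_rot":[0,0,20],"claw":1},{"xyz":[-1.8,0,0],"delta_rot":[0,0,30],"claw":1},{"xyz":[-1.8,0,0],"delta_rot":[0,0,40],"claw":1},{"xyz":[-1.8,0,0],"delta_rot":[0,0,50],"claw":1},{"xyz":[-1.8,0,0],"delta_rot":[0,0,60],"claw":1},{"xyz":[-1.8,0,0],"delta_rot":[0,0,70],"claw":1},{"xyz":[-1.8,0,0],"delta_rot":[0,0,80],"claw":1},{"xyz":[-1.8,0,0],"delta_rot":[0,0,90],"claw":1},{"xyz":[-1.8,0,0],"delta_rot":[0,0,90],"claw":1},{"xyz":[-1.8,0,0],"delta_rot":[0,0,90],"claw":1}]'
python3 - <<'E'
from h import *
s=r.get_state(); t=np.array(s['tcp_pos']);print(t,s['eef_rot'],s['joints'].round(1))
cap('wrist','p3')
Rt=Ro.from_euler('xyz',s['eef_rot'],degrees=True)
P=Rt.apply([(.04,0,-.024),(.055,0,-.024)])+t
print(proj('p3',P).round(1).tolist(), blobs('p3',proj('p3',P[:1]),14).round(1))
g=cv2.cvtColor(cv2.imread('pics/p3.png'),cv2.COLOR_BGR2GRAY)
for u in(295,315,355): print(u,g[142:166,u].tolist())
n=np.array([np.cos(np.radians(-2.3)),np.sin(np.radians(-2.3))])
c=np.array([.6575,.031])+n*(-.035+.008)
go(c[0]-.02,c[1],.0205,-92.3);go(*c,.0205,-92.3)
E
```

```text
time_s: 13.92
tcp_pos: [0.5581, 0.0355, 0.0209]
eef_rot: [-179.9, 0.0, -92.1]
contact_force: [-0.1, 0.3, -2.1]
gripper_width: 0.0158
gripper_force: 35.0
[0.55809445 0.03549854 0.02093691] [-1.79915329e+02  2.46681091e-02 -9.20545029e+01] [ 23.7  20.  -26.5   0.  -43.4 -25.8]
[[324.8, 183.7], [324.7, 154.2]] [[326.  189.8]]
295 [146, 148, 148, 145, 146, 148, 147, 147, 131, 109, 219, 227, 228, 227, 228, 226, 227, 229, 229, 230, 230, 229, 229, 231]
315 [144, 144, 143, 143, 144, 143, 145, 144, 127, 108, 225, 232, 232, 230, 232, 231, 231, 231, 231, 231, 232, 231, 231, 231]
355 [141, 139, 141, 144, 141, 142, 145, 143, 128, 110, 221, 228, 228, 229, 228, 228, 229, 228, 229, 229, 229, 228, 229, 227]
xyz [ 0.048 -1.756  0.013] rotz 0.2
xyz [ 0.023 -2.422  0.014] rotz 0.2
```

No slip: the edge is still at row 152. Now pressing the long side.

```bash
python3 -m crank '[{"xyz":[0.02,-0.7,0],"delta_rot":[0,0,0.2],"claw":1},{"xyz":[0.02,-1.4,0],"delta_rot":[0,0,0.2],"claw":1},{"xyz":[0.02,-1.9,0],"delta_rot":[0,0,0.2],"claw":1},{"xyz":[0.02,-2.1,0],"delta_rot":[0,0,0.2],"claw":1},{"xyz":[0.02,-2.25,0],"delta_rot":[0,0,0.2],"claw":1},{"xyz":[0.02,-2.35,0],"delta_rot":[0,0,0.2],"claw":1},{"xyz":[0.02,-2.4,0],"delta_rot":[0,0,0.2],"claw":1},{"xyz":[0.02,-2.42,0],"delta_rot":[0,0,0.2],"claw":1},{"xyz":[0.02,-2.42,0],"delta_rot":[0,0,0.2],"claw":1},{"xyz":[0.02,-2.42,0],"delta_rot":[0,0,0.2],"claw":1},{"xyz":[0.02,-2.42,0],"delta_rot":[0,0,0.2],"claw":1}]'
python3 - <<'E'
from h import *
F=[];
for i in range(5): F.append(r.get_state()['contact_force']); optics.capture('wrist')
print(np.mean(F,0).round(2),r.get_state()['tcp_pos'])
E
```

```text
time_s: 15.35
tcp_pos: [0.6295, 0.0316, 0.0203]
eef_rot: [180.0, -0.0, -92.5]
contact_force: [-3.4, 0.2, -3.3]
gripper_width: 0.0157
gripper_force: 35.0
[-4.1  -0.52 -3.3 ] [0.62967216 0.03161831 0.02033057]
```

```bash
python3 -m crank '[{"xyz":[0,-0.05,0],"delta_rot":[0,0,0],"claw":1},{"xyz":[0,-0.05,0],"delta_rot":[0,0,0],"claw":1},{"xyz":[0,-0.05,0],"delta_rot":[0,0,0],"claw":1},{"xyz":[0,-0.05,0],"delta_rot":[0,0,0],"claw":1},{"xyz":[0,0.4,0],"delta_rot":[0,0,0],"claw":1},{"xyz":[0,1,0],"delta_rot":[0,0,0],"claw":1},{"xyz":[0,2,-0.4],"delta_rot":[0,0,0],"claw":1},{"xyz":[0,2.5,-1.3],"delta_rot":[0,0,0],"claw":1},{"xyz":[0,2.5,-1.3],"delta_rot":[0,0,0],"claw":1}]'
python3 -c "
from h import *
go(.4875,.1966,.06,-34.7)"
```

```text
time_s: 16.73
tcp_pos: [0.5572, 0.0362, 0.0629]
eef_rot: [-179.6, 0.2, -92.4]
contact_force: [0.4, -0.6, -1.9]
gripper_width: 0.0155
gripper_force: 35.0
xyz [-5.244  2.547  0.093] rotz -57.71
```

```bash
python3 -m crank '[{"xyz":[-0.9,0.4,0],"delta_rot":[0,0,-9],"claw":1},{"xyz":[-1.8,0.85,0],"delta_rot":[0,0,-18],"claw":1},{"xyz":[-2.6,1.3,0],"delta_rot":[0,0,-27],"claw":1},{"xyz":[-3.4,1.7,0],"delta_rot":[0,0,-36],"claw":1},{"xyz":[-4.2,2.1,0],"delta_rot":[0,0,-45],"claw":1},{"xyz":[-4.8,2.4,0],"delta_rot":[0,0,-52],"claw":1},{"xyz":[-5.24,2.55,0.09],"delta_rot":[0,0,-57.7],"claw":1},{"xyz":[-5.24,2.55,0.09],"delta_rot":[0,0,-57.7],"claw":1},{"xyz":[-5.24,2.55,0.09],"delta_rot":[0,0,-57.7],"claw":1},{"xyz":[-5.24,2.55,0.09],"delta_rot":[0,0,-57.7],"claw":1},{"xyz":[-5.24,2.55,0.09],"delta_rot":[0,0,-57.7],"claw":1}]'
python3 -c "
from h import *
s=r.get_state();print(s['tcp_pos'],s['eef_rot'],s['contact_force']);go(.4875,.1966,.026,-34.7)"
```

```text
time_s: 18.1
tcp_pos: [0.4857, 0.195, 0.0569]
eef_rot: [-180.0, -0.0, -34.9]
contact_force: [-0.1, -0.9, -2.1]
gripper_width: 0.0156
gripper_force: 35.0
[0.48573221 0.19504153 0.05690463] [-1.79986700e+02 -7.38755818e-03 -3.48604272e+01] [-0.08010744 -0.90225442 -2.06038736]
xyz [ 0.019 -0.076  1.03 ] rotz -0.16
```

```bash
python3 -m crank '[{"xyz":[0.02,-0.08,0.3],"delta_rot":[0,0,-0.16],"claw":1},{"xyz":[0.02,-0.08,0.6],"delta_rot":[0,0,-0.16],"claw":1},{"xyz":[0.02,-0.08,0.9],"delta_rot":[0,0,-0.16],"claw":1},{"xyz":[0.02,-0.08,1.03],"delta_rot":[0,0,-0.16],"claw":1},{"xyz":[0.02,-0.08,1.03],"delta_rot":[0,0,-0.16],"claw":1},{"xyz":[0.02,-0.08,1.03],"delta_rot":[0,0,-0.16],"claw":1}]'
python3 - <<'E'
from h import *
s=r.get_state(); t=np.array(s['tcp_pos']);print(t,s['eef_rot'],s['contact_force'])
cap('wrist','f1');cap('side','f1s');cap('top','f1t')
Rt=Ro.from_euler('xyz',s['eef_rot'],degrees=True)
H=np.array([(.04,0,-.024),(-.04,-.022,-.024),(-.04,.022,-.024)])
Rb=Ro.from_euler('z',-34.7,degrees=True); B=Rb.apply(np.array([(.04,0,.03),(-.04,.022,.03),(-.04,-.022,.03)]))+[.4875,.1966,0]
for a in('f1','f1s','f1t'): print(a,'cover',proj(a,Rt.apply(H)+t).round(1).tolist(),'block',proj(a,B).round(1).tolist())
W,S,T=[cv2.imread(f'pics/{a}.png') for a in('f1','f1s','f1t')]
k=lambda X:cv2.resize(X,(400,300),interpolation=cv2.INTER_CUBIC)
cv2.imwrite('pics/fm.png',np.vstack([np.hstack([k(W[150:240,270:390]),k(W[280:355,270:370])]),np.hstack([k(S[135:195,240:320]),k(T[170:230,205:285])])]))
E
```

```text
time_s: 18.85
tcp_pos: [0.4875, 0.1972, 0.0262]
eef_rot: [-180.0, -0.0, -34.6]
contact_force: [-0.2, -0.5, -2.4]
gripper_width: 0.0155
gripper_force: 35.0
[0.48754414 0.19718923 0.02617794] [-1.79977222e+02 -9.62827272e-03 -3.46279979e+01] [-0.20300467 -0.48254716 -2.4343239 ]
f1 cover [[325.5, 181.2], [287.9, 315.2], [363.4, 315.2]] block [[326.6, 172.5], [292.2, 295.4], [360.9, 295.5]]
f1s cover [[290.8, 161.6], [265.9, 159.2], [266.4, 169.1]] block [[291.4, 165.9], [266.8, 163.5], [267.3, 173.4]]
f1t cover [[250.6, 192.5], [225.8, 211.9], [239.0, 221.7]] block [[252.0, 193.6], [227.6, 212.6], [240.5, 222.3]]
```

View pics/fm.png

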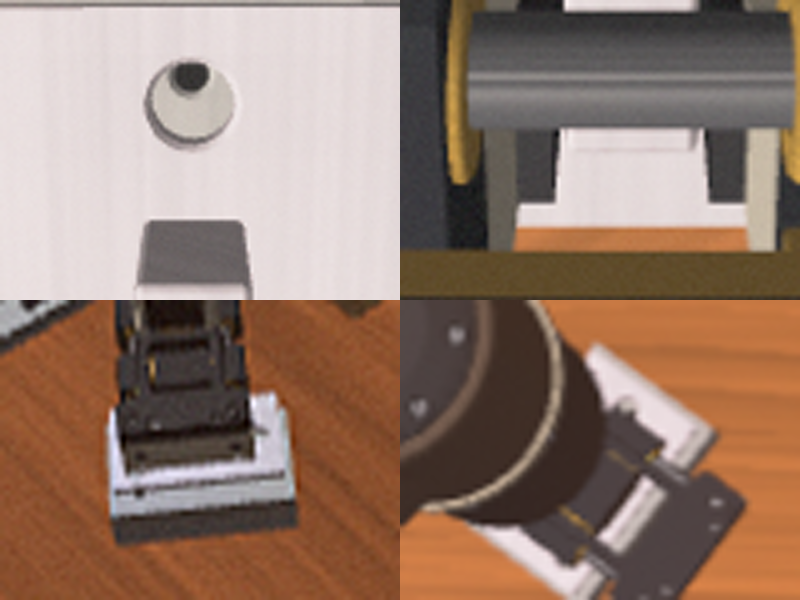

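The final view shows the dark threaded hole inside the cover's single hole. Its offset is (0.3,-8.1) px against the (1.1,-8.7) px expected from parallax, so the error is under 1 mm. The plate is square to the block and clear of it. I'll let it settle and hand in.

```bash
python3 -m crank '[{"xyz":[0,0,0],"delta_rot":[0,0,0],"claw":1},{"xyz":[0,0,0],"delta_rot":[0,0,0],"claw":1},{"xyz":[0,0,0],"delta_rot":[0,0,0],"claw":1},{"xyz":[0,0,0],"delta_rot":[0,0,0],"claw":1}]' && python3 -c "
from h import *
print(job.close_job())"
```

```text
time_s: 19.5
tcp_pos: [0.4873, 0.197, 0.0259]
eef_rot: [180.0, 0.0, -34.6]
contact_force: [-0.4, -0.3, -1.3]
gripper_width: 0.0157
gripper_force: 35.0
the job is handed in; nothing more can be done
None
```

I handed the job in at 19.5 s, with no verdict shown: by force, both presses pushed the bar back about 7–9 mm, and the cover is held level about 15 mm above the block, its single hole seen within about 1 mm of its threaded hole (the paired holes were hidden by the gripper).

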